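Find and release the latched key

ROBOT

A 7-joint arm with a two-finger parallel gripper is mounted at the origin on the work surface. World frame = base frame: x ahead of the robot, y to its left, z up, the work surface at z = 0. Lengths are in m, angles in rad, forces in N, time in s.
With the tool pointing down it reaches from about 0.4 to 0.85 m from the base axis. Payload 10.4 kg.
Tool frame: the origin (TCP) lies on the mounting face of the last link; the fingertips stand r.tips_ahead ahead of it and the grasp point (between the pads) lies 164 mm ahead of it (r.tips_ahead is the distance from the TCP to the fingertips, in m); z points along the fingers, y is the line along which they close (so a half turn about z gives the same grasp; the last joint's range is limited). The gripper opens to 87 mm and grips with 3 to 60 N. Pads are 19 mm wide; open, the fingers measure 117 mm over their backs; the gripper's body (75 mm by 190 mm) begins 51 mm behind the grasp point.
Start: joints at [-0.023, 0.332, -0.065, 1.46, 0.022, 1.35, -0.088], TCP at [0.625, 0, 0.405] pointing down, gripper open.
Joint ranges: [-2.6, 2.6], [-0.5, 2.12], [-1.47, 1.34], [0.16, 2.42], [-1.27, 4.41], [0.06, 2.06], [-2.6, 2.6]. Speed limits (rad/s): [2.22, 2.22, 2.79, 2.79, 3.14, 3.14, 3.14].

INTERFACE

Orientations are given as a unit quaternion [x, y, z, w].
In Python, from bench import telemetry, imaging, job, r gives the robot as it stands.
- The arm moves only by the tool move_arm, never from a script. Its argument "steps" is a list of rows, each an object of numbers: "dx", "dy", "dz": the shift along the tool's x, y, z in cm; "spin": the turn about the tool's z in rad. In form: [{"dx": .., "dy": .., "dz": .., "spin": ..}, ...]. A call has 1 to 12 rows; each row shifts and turns the commanded pose from where the row before left it, along the tool's axes as they then stand; what a row does not reach is not made up. A row lasts 1/10 s, in which the tool goes at most 50 mm and 8.59 degrees, less where a joint would pass 70% of its speed; a pose out of reach is approached as far as the arm can. A call with a gripper value outside its range is refused whole. "claw" is the finger opening in cm, from 0 to 8.7, set as the call begins (left out, the last holds). The fingers move at their own pace and stop on an object; "squeeze" is the grip in N (left out, the last holds). Time passes only in rows, so rows that do not move let the fingers close. It gives the time, the measured TCP pose, the force, the opening and the grip force at its end, in the units of the state.
- telemetry.read_state(): the state, without advancing time (a new reading comes with each control period).
- imaging.camera(name): name is "scene" or "side" or "wrist"; returns a dict with "img" (400x640x3 uint8, red, green, blue), "camera_matrix" (3x3 intrinsics, pixels), "R" (3x3) and "t" (3): a world point X has camera coordinates R X + t. Camera axes: x right, y down, z forward; pixel columns grow to the right and rows downward; lengths in m; the calibration is good to about 2 mm. A picture is of the moment at which its call begins. There is no depth.
- job.close_job(): hands the job in; it is judged then, once.
The state is a dict: "time": time; "joint_positions": joint angles; "joint_vel": joint speeds; "joint_torque": joint torques, N m; "ee_pos": TCP position; "eef_rot": TCP orientation; "ft_force": force on the tool from outside, world axes, zero at the start; "torque": the same for the moment, N m; "width": finger opening in m; "grip_force": force on a finger pad.
Only numpy, scipy, OpenCV 4.12 (cv2) and the standard library are available. Lean on these libraries where they do the work, as an engineer would, in place of code of your own. Each camera call takes 0.05 s, during which the arm holds its last target. There are 200 camera calls.

TASK

One of the four identical white keys on the slab roller's control box has been left latched down. Tap all four lightly with the fingertips, one after another from the robot's left to its right, to feel which one it is without releasing it yet; then press that key down until its latch lets go, and let it spring back up. Do not push any other key in more than halfway, and leave everything else on the bench where it stands.

Things in the scene. Friction and masses are not known exactly. Their poses are not given: they have to be found in the camera images.
- box: grey control box of the slab roller, fixed, 130 (its x) x 320 (its y) x 55 mm high; origin at the centre of its underside on the table, z up, x away from the robot, y along the row of keys towards the robot's left. Its flat top is 55 mm above the table
- key1: the first (leftmost seen from the robot, +y end) of four identical white push keys, 24 x 24 mm, 48 mm apart; origin: centre of its top face, at x = -20, y = 84 mm in the box's frame. Standing up, that face is 71 mm above the table, 16 mm above the box; it slides straight down, 10 mm to its stop. Unlatched, it gives at once: 1.2 N starts it, plus 0.45 N per mm, and springs back
- key2: the second of four identical white push keys, 24 x 24 mm, 48 mm apart; origin: centre of its top face, at x = -20, y = 36 mm in the box's frame. Standing up, that face is 71 mm above the table, 16 mm above the box; it slides straight down, 10 mm to its stop. The one latched key (any of the four) has its face 5.5 mm lower and feels hard up to about 3.7 N
- key3: the third of four identical white push keys, 24 x 24 mm, 48 mm apart; origin: centre of its top face, at x = -20, y = -12 mm in the box's frame. Standing up, that face is 71 mm above the table, 16 mm above the box; it slides straight down, 10 mm to its stop. The latched key lets go once pushed 2.5 mm below its latched height (about 5 N)
- key4: the fourth (rightmost, -y end) of four identical white push keys, 24 x 24 mm, 48 mm apart; origin: centre of its top face, at x = -20, y = -60 mm in the box's frame. Standing up, that face is 71 mm above the table, 16 mm above the box; it slides straight down, 10 mm to its stop. The latched key's stop is 4.5 mm below its latched height (about 5.7 N); once released it springs up as the finger withdraws and does not latch again
- stamp: wooden clay stamp, 26 mm across and 36 mm tall, standing on the right end of the control box's top (origin: centre of its foot); a bystander, loose, to be left alone
- mug: white mug, 76 mm across the rim, 85 mm tall (origin: centre of its foot); a bystander, loose, to be left alone
- jar: closed glaze jar, 60 mm across, 75 mm tall (origin: centre of its foot); a bystander, loose, to be left alone
- bowl: small terracotta bowl, 110 mm across, 45 mm tall (origin: centre of its foot); a bystander, loose, to be left alone
- spatula: spatula with a wooden handle and steel blade, lying down, 190 mm long (origin: underside, near the middle); a bystander, loose, to be left alone
- tile: blue glazed test tile lying flat, 70 x 70 x 8 mm (origin: centre of its underside); a bystander, loose, to be left alone
- brush: glaze brush lying down, 180 mm long (origin: underside, near the middle); a bystander, loose, to be left alone

How it is judged:
By the outcome, as a careful person would: the job done as asked, in the order asked, and still so for the second after the job is handed in, with the robot touching nothing.
It also fails if it takes over 48 s, if anything falls off the work surface, if the arm or the gripper's body presses on something with over 40 N, if the wrist force passes 120 N, or if a joint passes its speed limit or range.

## Working session

There is one attempt and no reset: what is moved stays moved. The work goes in short steps, Python scripts to look and compute and a tool call to move; the robot and the scene stay as the last step left them, time stands still between calls to the robot, and variables do not carry over. Pictures are saved under pics/ and viewed, at most 10 in all, crops included, and the job is handed in when it is done.

Besides the shell and the picture viewer there is one more tool, called after "Call:" as name([rows], argument=value, ...), one row to a line, values as JSON. move_arm: Moves the arm, as the interface text tells. Its arguments: {"type":"object","properties":{"steps":{"type":"array","items":{"type":"object","properties":{"dx":{"type":"number"},"dy":{"type":"number"},"dz":{"type":"number"},"spin":{"type":"number"}}}},"claw":{"type":"number"},"squeeze":{"type":"number"}},"required":["steps"]}

```bash
mkdir -p pics
cat > h.py <<'E'
import numpy as np, cv2
from bench import telemetry, imaging, job, r
def shot(name,fn):
    c=imaging.camera(name); cv2.imwrite('pics/'+fn,c['img'][:,:,::-1]); np.savez('pics/'+fn[:-4],**{k:np.array(v) for k,v in c.items()}); return c
def ray(c,u,v,z):
    K,R,t=[np.array(c[k]) for k in('camera_matrix','R','t')]
    o=-R.T@t; d=R.T@np.linalg.solve(K,[u,v,1]); return o+d*(z-o[2])/d[2]
def proj(c,X):
    K,R,t=[np.array(c[k]) for k in('camera_matrix','R','t')]
    p=K@(R@np.array(X)+t); return p[:2]/p[2]
E
python3 - <<'E'
from h import *
for n in('scene','wrist'): shot(n,n+'1.png')
s=telemetry.read_state(); print(s['time'],s['ee_pos'],s['eef_rot'],s['ft_force'],s['width'],r.tips_ahead)
E
```

```text
0.1 [6.24894208e-01 2.65689923e-05 4.04048442e-01] [ 7.07090410e-01  7.07122880e-01 -4.54348418e-04 -4.21811737e-04] [-0.16588029 -0.13053104  0.24130892] 0.08694646752450504 0.1822
```

View pics/scene1.png

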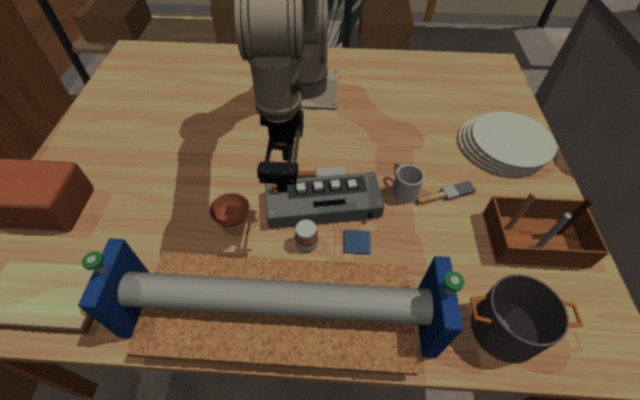

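View pics/wrist1.png

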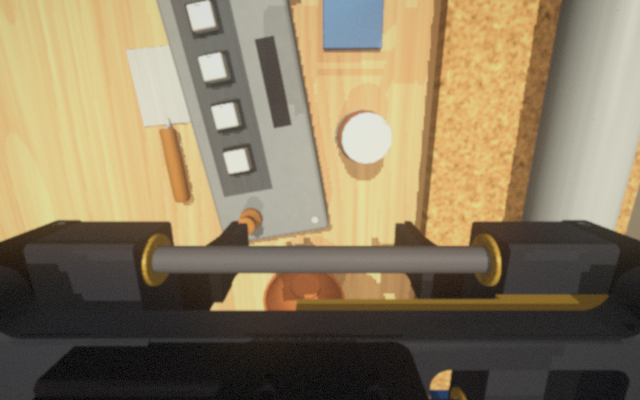

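The scene view shows the box at about (323,200) with its keys at (300–352,186). The wrist view shows keys 1 to 4 at (202,16), (214,67), (227,116) and (237,160), and the stamp at (250,218).

Run:
```python
from h import *
c=dict(np.load('pics/wrist1.npz')); im=c['img']
m=(im.min(2)>195).astype(np.uint8); m[:, :180]=0; m[:,260:]=0; m[200:]=0
n,l,st,ce=cv2.connectedComponentsWithStats(m)
P=[]
for i in range(1,n):
    if st[i,4]>100:
        p=ray(c,*ce[i],.071); P.append(p); print(st[i],ce[i].round(1),p.round(4),ray(c,*ce[i],.0655).round(4))
P=np.array(P); print(np.diff(P,axis=0).round(4), np.linalg.norm(np.diff(P[:,:2],axis=0),axis=1))
d=P[0]-P[-1]; print(np.degrees(np.arctan2(-d[0],d[1])), -c['R'].T@c['t'])
cv2.imwrite('pics/k.png',cv2.resize(im[0:240,150:350,::-1],None,fx=2.5,fy=2.5,interpolation=cv2.INTER_CUBIC))
```

```text
[188   1  26  28 525] [200.5  14.9] [0.51   0.1643 0.071 ] [0.5079 0.166  0.0655]
[199  54  26  26 495] [211.7  66.2] [0.5164 0.1188 0.071 ] [0.5144 0.1197 0.0655]
[180  90   8  31 147] [182.5 109.2] [0.4823 0.0777 0.071 ] [0.4797 0.0778 0.0655]
[212 104  25  24 442] [224.2 115.4] [0.5248 0.0715 0.071 ] [0.5231 0.0716 0.0655]
[224 150  24  23 393] [235.8 160.8] [0.5333 0.0243 0.071 ] [0.5317 0.0235 0.0655]
[[ 0.0064 -0.0455  0.    ]
 [-0.0341 -0.0411  0.    ]
 [ 0.0426 -0.0061  0.    ]
 [ 0.0085 -0.0472  0.    ]] [0.0459803  0.05342567 0.04301095 0.04798735]
9.4749520206103 [0.62577815 0.06863602 0.38491491]
```

View pics/k.png

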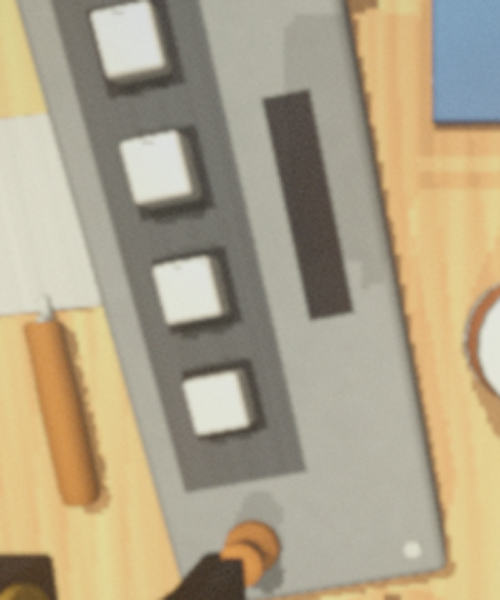

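The crop shows all four keys clear of obstructions. The spacing suggests key 1 sits lower. I'll move above key 1 with the fingers closed.

Call:
move_arm([
  {"dx": 3.3,"dy": -2.3,"dz": 1.5},
  {"dx": 3.3,"dy": -2.3,"dz": 1.5},
  {"dx": 3.3,"dy": -2.3,"dz": 1.5},
  {"dx": 3.3,"dy": -2.3,"dz": 2},
  {"dx": 3.4,"dy": -2.4,"dz": 2},
  {"spin": -0.08,"dz": 1.5},
  {"spin": -0.085,"dz": 1.5},
  {"dz": 0},
  {"dz": 0},
], claw=0, squeeze=10)

```text
$.steps[0]: bad value
```

Run:
```python
from h import *
c=shot('wrist','w2.png')
for p in [(.509,.166),(.517,.1187),(.525,.0714),(.533,.024)]: print(proj(c,(*p,.071)).round(0))
s=telemetry.read_state(); print(s['time'],s['ee_pos'],s['eef_rot'],s['ft_force'],s['width'],r.tips_ahead)
```

```text
[199.  13.]
[212.  66.]
[224. 116.]
[235. 161.]
0.15 [ 6.24898331e-01 -3.62298469e-06  4.04152371e-01] [ 7.07105029e-01  7.07108337e-01 -3.89736943e-04 -3.54036451e-04] [-0.26917284  0.25482325 -0.29710672] 0.0868739561377094 0.1822
```

View pics/w2.png

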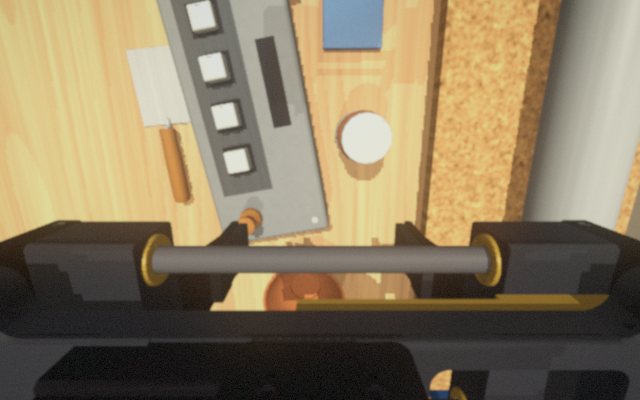

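The call was refused and the picture is unchanged. Each row probably needs all four fields.

Call:
move_arm([
  {"dx": 3.3,"dy": -2.3,"dz": 1.5,"spin": 0},
  {"dx": 3.3,"dy": -2.3,"dz": 1.5,"spin": 0},
  {"dx": 3.3,"dy": -2.3,"dz": 1.5,"spin": 0},
  {"dx": 3.3,"dy": -2.3,"dz": 2,"spin": 0},
  {"dx": 3.4,"dy": -2.4,"dz": 2,"spin": 0},
  {"dx": 0,"dy": 0,"dz": 1.5,"spin": -0.08},
  {"dx": 0,"dy": 0,"dz": 1.5,"spin": -0.085},
  {"dx": 0,"dy": 0,"dz": 0,"spin": 0},
  {"dx": 0,"dy": 0,"dz": 0,"spin": 0},
], claw=0, squeeze=10)

```text
time: 1.05
ee_pos: [0.5091, 0.1658, 0.2899]
eef_rot: [0.648, 0.762, -0.0, -0.0]
ft_force: [0.8, 1.3, 0.1]
width: 0.0232
grip_force: 0.0
```

Run:
```python
from h import *
c=shot('wrist','w3.png')
for p in [(.509,.166),(.517,.1187),(.525,.0714),(.533,.024)]: print(proj(c,(*p,.071)).round(0))
s=telemetry.read_state(); print(s['time'],s['ee_pos'],s['eef_rot'],s['ft_force'],s['width'],s['joint_positions'])
e=s['ee_pos']; print('tip',proj(c,(e[0],e[1],e[2]-.1822)))
```

```text
[320. 216.]
[320. 276.]
[321. 329.]
[321. 378.]
1.1 [0.50935215 0.1658331  0.29043351] [6.47531200e-01 7.62038845e-01 3.32423864e-04 1.82260704e-04] [0.07979855 0.41683346 0.79752286] 0.018911942482432057 [-0.21834838  0.24286915 -0.20544725  1.82754945  0.05582192  1.07598274
 -0.28230371]
tip [320.18014303 236.77155197]
```

View pics/w3.png

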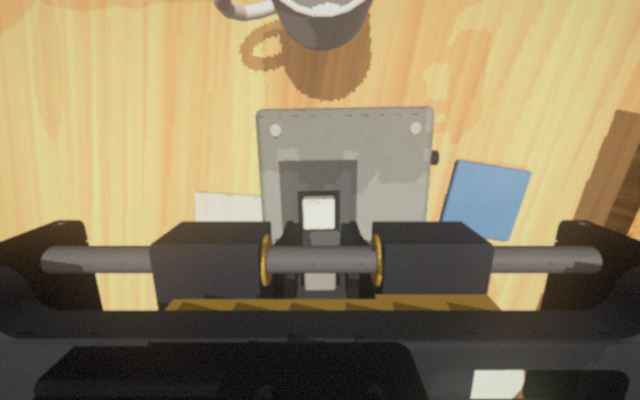

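Key 1 is at (319,212), in line with the fingers, and the box edges are square to the image. Next I descend to feel it.

Call:
move_arm([
  {"dx": 0,"dy": 0,"dz": 1.5,"spin": 0},
  {"dx": 0,"dy": 0,"dz": 1.5,"spin": 0},
  {"dx": 0,"dy": 0,"dz": 0.4,"spin": 0},
  {"dx": 0,"dy": 0,"dz": 0,"spin": 0},
  {"dx": 0,"dy": 0,"dz": 0,"spin": 0},
  {"dx": 0,"dy": 0,"dz": 0,"spin": 0},
])

```text
time: 1.7
ee_pos: [0.5094, 0.1661, 0.2567]
eef_rot: [0.647, 0.763, 0.001, 0.0]
ft_force: [-0.3, 0.5, -0.4]
width: 0.0007
grip_force: 0.0
```

Call:
move_arm([
  {"dx": 0,"dy": 0,"dz": 0.2,"spin": 0},
  {"dx": 0,"dy": 0,"dz": 0.2,"spin": 0},
  {"dx": 0,"dy": 0,"dz": 0,"spin": 0},
  {"dx": 0,"dy": 0,"dz": 0,"spin": 0},
])

```text
time: 2.1
ee_pos: [0.509, 0.166, 0.2517]
eef_rot: [0.646, 0.763, -0.0, -0.0]
ft_force: [-0.4, 0.8, -0.4]
width: 0.0001
grip_force: 0.0
```

Call:
move_arm([
  {"dx": 0,"dy": 0,"dz": 0.1,"spin": 0},
  {"dx": 0,"dy": 0,"dz": 0.1,"spin": 0},
  {"dx": 0,"dy": 0,"dz": 0,"spin": 0},
  {"dx": 0,"dy": 0,"dz": 0,"spin": 0},
])

```text
time: 2.5
ee_pos: [0.509, 0.166, 0.2497]
eef_rot: [0.646, 0.763, -0.0, -0.0]
ft_force: [-0.9, -0.6, 0.2]
width: 0.0006
grip_force: 0.0
```

Run:
```python
from h import *
for i in range(2):
  s=telemetry.read_state(); print(s['time'],s['ee_pos'],s['ft_force'])
```

```text
2.5 [0.50900726 0.16599678 0.24972104] [-0.86845638 -0.59449074  0.23147804]
2.5 [0.50900726 0.16599678 0.24972104] [-0.86845638 -0.59449074  0.23147804]
```

Call:
move_arm([
  {"dx": 0,"dy": 0,"dz": 0.1,"spin": 0},
  {"dx": 0,"dy": 0,"dz": 0,"spin": 0},
  {"dx": 0,"dy": 0,"dz": 0,"spin": 0},
])

```text
time: 2.8
ee_pos: [0.509, 0.166, 0.2487]
eef_rot: [0.646, 0.763, 0.0, 0.0]
ft_force: [0.4, -0.1, -0.8]
width: 0.0003
grip_force: 0.0
```

Call:
move_arm([
  {"dx": 0,"dy": 0,"dz": 0.1,"spin": 0},
  {"dx": 0,"dy": 0,"dz": 0,"spin": 0},
  {"dx": 0,"dy": 0,"dz": 0,"spin": 0},
])

```text
time: 3.1
ee_pos: [0.5091, 0.1661, 0.248]
eef_rot: [0.646, 0.763, 0.0, 0.0]
ft_force: [-0.6, -0.0, 3.0]
width: 0.0006
grip_force: 1.5
```

Key 1 is hard at 3 N with its face at 65.8 mm, so it is the latched one. I still tap the other three in order.

Call:
move_arm([
  {"dx": 0,"dy": 0,"dz": -1.0,"spin": 0},
  {"dx": 0,"dy": 0,"dz": -1.0,"spin": 0},
  {"dx": -2.4,"dy": 0,"dz": 0,"spin": 0},
  {"dx": -2.4,"dy": 0,"dz": 0,"spin": 0},
  {"dx": 0,"dy": 0,"dz": 0,"spin": 0},
  {"dx": 0,"dy": 0,"dz": 1.0,"spin": 0},
  {"dx": 0,"dy": 0,"dz": 0.4,"spin": 0},
  {"dx": 0,"dy": 0,"dz": 0.2,"spin": 0},
  {"dx": 0,"dy": 0,"dz": 0.1,"spin": 0},
  {"dx": 0,"dy": 0,"dz": 0,"spin": 0},
  {"dx": 0,"dy": 0,"dz": 0,"spin": 0},
])

```text
time: 4.2
ee_pos: [0.5168, 0.1191, 0.2509]
eef_rot: [0.646, 0.763, 0.0, -0.0]
ft_force: [-1.4, 0.4, 2.1]
width: 0.0003
grip_force: 1.0
```

Key 2 gave 2.3 mm at 2.1 N, so it is a free spring. On to key 3.

Call:
move_arm([
  {"dx": 0,"dy": 0,"dz": -0.8,"spin": 0},
  {"dx": 0,"dy": 0,"dz": -0.9,"spin": 0},
  {"dx": -2.4,"dy": 0,"dz": 0,"spin": 0},
  {"dx": -2.4,"dy": 0,"dz": 0,"spin": 0},
  {"dx": 0,"dy": 0,"dz": 0,"spin": 0},
  {"dx": 0,"dy": 0,"dz": 1.0,"spin": 0},
  {"dx": 0,"dy": 0,"dz": 0.4,"spin": 0},
  {"dx": 0,"dy": 0,"dz": 0.2,"spin": 0},
  {"dx": 0,"dy": 0,"dz": 0.1,"spin": 0},
  {"dx": 0,"dy": 0,"dz": 0,"spin": 0},
  {"dx": 0,"dy": 0,"dz": 0,"spin": 0},
])

```text
time: 5.3
ee_pos: [0.5248, 0.0718, 0.2509]
eef_rot: [0.646, 0.763, 0.0, -0.0]
ft_force: [-1.3, 1.3, 1.0]
width: 0.0004
grip_force: 1.0
```

Call:
move_arm([
  {"dx": 0,"dy": 0,"dz": -0.8,"spin": 0},
  {"dx": 0,"dy": 0,"dz": -0.9,"spin": 0},
  {"dx": -2.4,"dy": 0,"dz": 0,"spin": 0},
  {"dx": -2.4,"dy": 0,"dz": 0,"spin": 0},
  {"dx": 0,"dy": 0,"dz": 0,"spin": 0},
  {"dx": 0,"dy": 0,"dz": 1.0,"spin": 0},
  {"dx": 0,"dy": 0,"dz": 0.4,"spin": 0},
  {"dx": 0,"dy": 0,"dz": 0.2,"spin": 0},
  {"dx": 0,"dy": 0,"dz": 0.1,"spin": 0},
  {"dx": 0,"dy": 0,"dz": 0,"spin": 0},
  {"dx": 0,"dy": 0,"dz": 0,"spin": 0},
])

```text
time: 6.4
ee_pos: [0.5327, 0.0244, 0.2509]
eef_rot: [0.646, 0.763, 0.0, -0.0]
ft_force: [-1.0, 0.8, 2.7]
width: 0.0
grip_force: 1.0
```

Keys 3 and 4 both yield at standing height. I return to key 1 and press it through.

Call:
move_arm([
  {"dx": 0,"dy": 0,"dz": -1.2,"spin": 0},
  {"dx": 0,"dy": 0,"dz": -1.3,"spin": 0},
  {"dx": 3.6,"dy": 0,"dz": 0,"spin": 0},
  {"dx": 3.6,"dy": 0,"dz": 0,"spin": 0},
  {"dx": 3.6,"dy": 0,"dz": 0,"spin": 0},
  {"dx": 3.6,"dy": 0,"dz": 0,"spin": 0},
  {"dx": 0,"dy": 0,"dz": 0,"spin": 0},
  {"dx": 0,"dy": 0,"dz": 0,"spin": 0},
  {"dx": 0,"dy": 0,"dz": 1.5,"spin": 0},
  {"dx": 0,"dy": 0,"dz": 0.8,"spin": 0},
  {"dx": 0,"dy": 0,"dz": 0,"spin": 0},
])

```text
time: 7.5
ee_pos: [0.509, 0.1647, 0.252]
eef_rot: [0.647, 0.762, -0.001, -0.0]
ft_force: [-0.7, -0.2, 0.2]
width: 0.0004
grip_force: 0.0
```

Call:
move_arm([
  {"dx": 0,"dy": 0,"dz": 0.2,"spin": 0},
  {"dx": 0,"dy": 0,"dz": 0.2,"spin": 0},
  {"dx": 0,"dy": 0,"dz": 0.2,"spin": 0},
  {"dx": 0,"dy": 0,"dz": 0.2,"spin": 0},
  {"dx": 0,"dy": 0,"dz": 0.1,"spin": 0},
  {"dx": 0,"dy": 0,"dz": 0,"spin": 0},
  {"dx": 0,"dy": 0,"dz": 0,"spin": 0},
])

```text
time: 8.2
ee_pos: [0.5092, 0.1659, 0.2441]
eef_rot: [0.646, 0.763, 0.0, 0.0]
ft_force: [-0.4, -1.0, 5.1]
width: 0.0001
grip_force: 2.6
```

The tip is 3.6 mm below the latched height. I withdraw partway and check whether the key follows the finger up.

Call:
move_arm([
  {"dx": 0,"dy": 0,"dz": -0.2,"spin": 0},
  {"dx": 0,"dy": 0,"dz": -0.2,"spin": 0},
  {"dx": 0,"dy": 0,"dz": -0.2,"spin": 0},
  {"dx": 0,"dy": 0,"dz": 0,"spin": 0},
  {"dx": 0,"dy": 0,"dz": 0,"spin": 0},
])

```text
time: 8.7
ee_pos: [0.5091, 0.1661, 0.2498]
eef_rot: [0.646, 0.763, 0.0, 0.0]
ft_force: [1.4, -1.4, 2.3]
width: 0.0007
grip_force: 1.3
```

Call:
move_arm([
  {"dx": 0,"dy": 0,"dz": -0.5,"spin": 0},
  {"dx": 0,"dy": 0,"dz": -1.5,"spin": 0},
  {"dx": 0,"dy": 0,"dz": -3,"spin": 0},
  {"dx": 0,"dy": 0,"dz": -4,"spin": 0},
  {"dx": -3,"dy": 4,"dz": -2,"spin": 0},
  {"dx": -3,"dy": 4,"dz": -1,"spin": 0},
  {"dx": -3,"dy": 4,"dz": 0,"spin": 0},
  {"dx": 0,"dy": 0,"dz": 0,"spin": 0},
  {"dx": 0,"dy": 0,"dz": 0,"spin": 0},
])

```text
time: 9.6
ee_pos: [0.6384, 0.0986, 0.3668]
eef_rot: [0.647, 0.763, -0.001, -0.001]
ft_force: [-0.4, 0.3, 0.1]
width: 0.0002
grip_force: 0.0
```

Run:
```python
from h import *
c=shot('wrist','w4.png'); shot('scene','s4.png')
im=c['img']; m=(im.min(2)>185).astype(np.uint8)
n,l,st,ce=cv2.connectedComponentsWithStats(m)
for i in range(1,n):
    if 150<st[i,4]<1500: print(st[i],ce[i].round(1),ray(c,*ce[i],.071).round(4))
```

```text
[177  84  27  26 633] [190.3  96.4] [0.5078 0.166  0.071 ]
[184 139  26  24 550] [196.7 150.2] [0.5162 0.1185 0.071 ]
[ 609  149   31   89 1387] [629.3 204.2] [0.9397 0.1353 0.071 ]
[191 188  24  23 493] [202.7 199.4] [0.5248 0.0712 0.071 ]
```

View pics/w4.png

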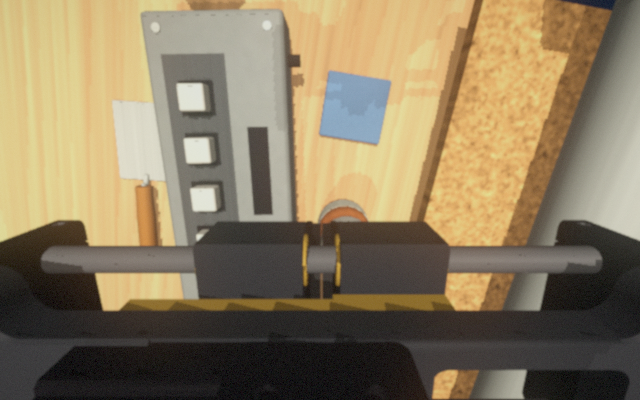

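View pics/s4.png

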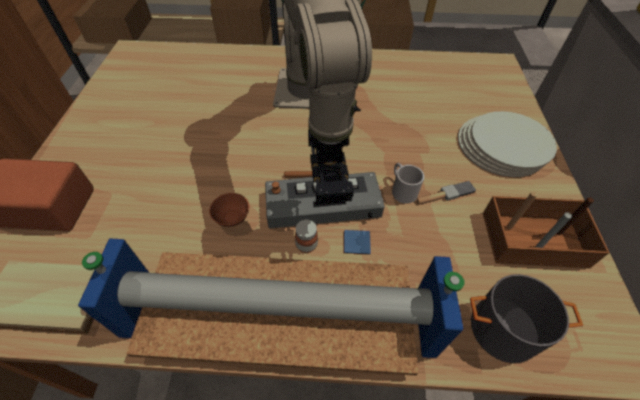

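Key 1, at (190,96), is now spaced evenly with its neighbours, so it is up. The stamp, mug, jar, bowl and tile stand where they were, and the arm is clear.

```bash
python3 -c "
from bench import job; print(job.close_job())"
```

```text
the job is handed in; nothing more can be done
None
```

I tapped all four keys from left to right, found key 1 (leftmost) latched, pressed it until its latch let go and it sprang back up; the other keys went in only about 2 mm, nothing else appears to have moved, and the job is handed in.

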